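# Clamp the pot cover evenly with its four levers

## Task

Clamp the round cover of the pot down evenly with its four black levers, tightening clockwise in two passes: first turn every lever only to its long middle mark, then every lever fully home against its stop pin. In each pass go crosswise: do a lever and then the one opposite it before you turn the other two. Leave the loose parts round the pot where they are.

Things in the scene. Friction and masses are not known exactly. Their poses are not given: they have to be found in the camera images.
- pot: grey round pot fixed to the bench, its plain grey cover 220 mm in diameter with the top face 100 mm above the bench; origin: centre of the underside. From the middle, +x points to lever_0, +y to lever_1, -x to lever_2, -y to lever_3 (0 and 2 are opposite, 1 and 3 are opposite). A boss 48 mm wide, 10 mm high is at the cover's middle
- lever_0 (a joint): black clamping lever: upright hub with an arm reaching out over the cover. Angle in rad, grows as it turns clockwise seen from above (tightening): 0 slack, 0.75 over the long middle mark (arm points straight out from the cover's middle), 1.5 home against the steel stop pin; short marks at 0 and 1.5. Stays where left; turning takes 0.12 Nm (3 N at its end)
- lever_0_end (a point): centre of the upright round knob (16 mm diameter, 20 mm high) at the arm's outer end, 46 mm from the turning axis and 30 mm above the cover; the arm is round, 12 mm thick, level at this height, with a free gap of 24 mm under it (20 mm under the knob)
- lever_0_pivot (a point): point on the lever's upright turning axis, at the arm's mid height (30 mm above the cover); the axis is 50 mm from the cover's middle; the hub round it is 22 mm thick, its top 39 mm over the cover
- lever_1 (a joint): lever 1, same make and meaning as lever_0
- lever_1_end (a point): same point of lever 1
- lever_1_pivot (a point): same point of lever 1
- lever_2 (a joint): lever 2, same make and meaning as lever_0
- lever_2_end (a point): same point of lever 2
- lever_2_pivot (a point): same point of lever 2
- lever_3 (a joint): lever 3, same make and meaning as lever_0
- lever_3_end (a point): same point of lever 3
- lever_3_pivot (a point): same point of lever 3
- rotor_10: loose black moulded rotor, 42x42x22 mm, standing on the bench beside the pot; bystander, origin centre of the underside
- motor: loose small silver motor with wires, 34x119x21 mm, lying on the bench beside the pot; bystander, origin centre of the underside
- ring_gauge: loose steel ring gauge, 47 mm diameter, 14 mm high, on the bench beside the pot; bystander, origin centre of the underside

How it is judged:
On the way, in this order (a step that is already met when the one before it is completed fails the run):
1. first pass: two opposite levers stand at their middle marks (0.5 to 1.0) while the other two are still slack (under 0.4) (((value of joint lever_0 between 0.5 and 1 rad and value of joint lever_2 between 0.5 and 1 rad and value of joint each of lever_1, lever_3 below 0.4 rad) or (value of joint lever_1 between 0.5 and 1 rad and value of joint lever_3 between 0.5 and 1 rad and value of joint each of lever_0, lever_2 below 0.4 rad))), for 0.1 s.
2. first pass complete: all four levers stand at their middle marks (0.5 to 1.0) (value of joint lever_0 between 0.5 and 1 rad and value of joint lever_1 between 0.5 and 1 rad and value of joint lever_2 between 0.5 and 1 rad and value of joint lever_3 between 0.5 and 1 rad), for 0.1 s.
3. second pass: two opposite levers are home (over 1.38) while the other two still stand at their middle marks (((value of joint each of lever_0, lever_2 above 1.38 rad and value of joint lever_1 between 0.5 and 1 rad and value of joint lever_3 between 0.5 and 1 rad) or (value of joint each of lever_1, lever_3 above 1.38 rad and value of joint lever_0 between 0.5 and 1 rad and value of joint lever_2 between 0.5 and 1 rad))), for 0.1 s.
At the end, for the whole second after the job is handed in: All four levers are fully home against their stops (joint values over 1.38 rad of 1.5) and at rest; rotor, motor and ring gauge are within 30 mm of where they stood (value of joint each of lever_0, lever_1, lever_2, lever_3 above 1.38 rad and velocity of joint lever_0 between -0.1 and 0.1 rad/s and velocity of joint lever_1 between -0.1 and 0.1 rad/s and velocity of joint lever_2 between -0.1 and 0.1 rad/s and velocity of joint lever_3 between -0.1 and 0.1 rad/s and distance of each of rotor_10, motor, ring_gauge from where it was at the start of the episode below 0.03 m); the robot touches nothing.
It fails at once if a lever goes well past its middle mark (over 1.1) while another has not yet reached its own (under 0.5) ((value of joint lever_0 above 1.1 rad and value of joint lever_1 below 0.5 rad) or (value of joint lever_0 above 1.1 rad and value of joint lever_2 below 0.5 rad) or (value of joint lever_0 above 1.1 rad and value of joint lever_3 below 0.5 rad) or (value of joint lever_1 above 1.1 rad and value of joint lever_0 below 0.5 rad) or (value of joint lever_1 above 1.1 rad and value of joint lever_2 below 0.5 rad) or (value of joint lever_1 above 1.1 rad and value of joint lever_3 below 0.5 rad) or (value of joint lever_2 above 1.1 rad and value of joint lever_0 below 0.5 rad) or (value of joint lever_2 above 1.1 rad and value of joint lever_1 below 0.5 rad) or (value of joint lever_2 above 1.1 rad and value of joint lever_3 below 0.5 rad) or (value of joint lever_3 above 1.1 rad and value of joint lever_0 below 0.5 rad) or (value of joint lever_3 above 1.1 rad and value of joint lever_1 below 0.5 rad) or (value of joint lever_3 above 1.1 rad and value of joint lever_2 below 0.5 rad)).
It fails at once if rotor, motor or ring gauge is moved by more than 30 mm (distance of any of rotor_10, motor, ring_gauge from where it was at the start of the episode above 0.03 m).
It also fails if it takes over 67 s, if anything falls off the work surface, if the arm or the gripper's body presses on something with over 40 N, if the wrist force passes 120 N, or if a joint passes its speed limit or range.

## Robot

A 7-joint arm with a two-finger parallel gripper is mounted at the origin on a cart in front of the work surface, level with it; the furniture and walls round the work are solid. World frame = base frame: x ahead of the robot, y to its left, z up, the work surface at z = 0. Lengths are in m, angles in rad, forces in N, time in s.
With the tool pointing down it reaches from about 0.4 to 0.85 m from the base axis. Payload 10.4 kg.
Tool frame: the origin (TCP) lies midway between the tips of the shut fingers; the grasp point (between the pads) lies 19 mm behind it; z points along the fingers, y is the line along which they close (so a half turn about z gives the same grasp; the last joint's range is limited). The gripper opens to 87 mm and grips with 3 to 60 N. Pads are 19 mm wide; open, the fingers measure 117 mm over their backs; the gripper's body (75 mm by 190 mm) begins 51 mm behind the grasp point.
Start: joints at [-0.023, 0.332, -0.065, 1.46, 0.022, 1.35, -0.088], TCP at [0.625, 0, 0.223] pointing down, gripper open.
Joint ranges: [-2.6, 2.6], [-0.5, 2.12], [-1.47, 1.34], [0.16, 2.42], [-1.27, 4.41], [0.06, 2.06], [-2.6, 2.6]. Speed limits (rad/s): [2.22, 2.22, 2.79, 2.79, 3.14, 3.14, 3.14].

## Interface

Orientations are given as a unit quaternion [x, y, z, w].
In Python, from bench import r gives the robot as it stands.
- The arm moves only by the tool arm_command, never from a script. Its argument "moves" is one flat list of numbers, 4 for each row, row after row: the shift along the tool's x, y, z in cm, then the turn about the tool's z in degrees. A call has 1 to 12 rows; each row shifts and turns the commanded pose from where the row before left it, along the tool's axes as they then stand; what a row does not reach is not made up. A row lasts 1/12 s, in which the tool goes at most 41.7 mm and 7.16 degrees, less where a joint would pass 70% of its speed; a pose out of reach is approached as far as the arm can. A call with a gripper value outside its range is refused whole. "fingers" is the opening in per cent of the stroke, from 0 (shut) to 100 (fully open), set as the call begins (left out, the last holds). The fingers move at their own pace and stop on an object; "squeeze" is the grip in N (left out, the last holds). Time passes only in rows, so rows that do not move let the fingers close. It gives the time, the measured TCP pose, the force, the opening and the grip force at its end, in the units of the state.
- r.read_state(): the state, without advancing time (a new reading comes with each control period).
- r.camera(name): name is "scene" or "side" or "wrist"; returns the picture (384x512x3 uint8, red, green, blue); there is no depth.
- r.camera_info(name): a dict with "fx", "fy", "cx", "cy" (pixels), "origin" and "attitude" of the camera in the world. Camera axes: x right, y up, looking along -z (the intrinsics and any distortion apply to the point x, -y, -z); pixel columns grow to the right and rows downward; lengths in m; the calibration is good to about 2 mm. A picture is of the moment at which its call begins: read the wrist's pose just before it. camera_info takes no time and is no camera call; for the wrist camera it gives the pose at the moment of the call.
- r.close_job(): hands the job in; it is judged then, once.
The state is a dict: "time": time; "joint_positions": joint angles; "joint_vel": joint speeds; "joint_torque": joint torques, N m; "ee_pos": TCP position; "eef_rot": TCP orientation; "ft_force": force on the tool from outside, world axes, zero at the start; "torque": the same for the moment, N m; "width": finger opening in m; "grip_force": force on a finger pad.
Only numpy, scipy, OpenCV 4.12 (cv2) and the standard library are available. Lean on these libraries where they do the work, as an engineer would, in place of code of your own. Each camera call takes 0.05 s, during which the arm holds its last target. There are 200 camera calls.

## Working session

There is one attempt and no reset: what is moved stays moved. The work goes in short steps, Python scripts to look and compute and a tool call to move; the robot and the scene stay as the last step left them, time stands still between calls to the robot, and variables do not carry over. Pictures are saved under pics/ and viewed, at most 10 in all, crops included, and the job is handed in when it is done.

Besides the shell and the picture viewer there is one more tool, called after ">>>" as name(argument=value, ...), one argument or row to a line, values as JSON. arm_command: Moves the arm, as the interface text tells. Its arguments: {"type":"object","properties":{"moves":{"type":"array"},"fingers":{"type":"number"},"squeeze":{"type":"number"}},"required":["moves"]}

```bash
mkdir -p pics
cat > h.py <<'E'
from bench import r
import numpy as np, cv2
from scipy.spatial.transform import Rotation as R
def info(n):
    i=r.camera_info(n); return i
E
python3 - <<'E'
from h import *
for n in ["scene","side","wrist"]:
    i=r.camera_info(n); print(n,i)
    cv2.imwrite(f"pics/{n}0.png",r.camera(n)[:,:,::-1])
s=r.read_state(); print(s["time"],s["ee_pos"],s["eef_rot"],s["width"])
a=[cv2.imread(f"pics/{n}0.png") for n in ["scene","wrist"]]
cv2.imwrite("pics/w0b.png",cv2.resize(a[1],(800,600),interpolation=cv2.INTER_CUBIC))
cv2.imwrite("pics/s0b.png",cv2.resize(a[0],(800,600),interpolation=cv2.INTER_CUBIC))
E
```

```text
scene {'fx': 469.9284165597443, 'fy': 469.9284165597443, 'cx': 260.82370247666654, 'cy': 193.8366776110796, 'origin': array([ 0.16681252, -0.36814932,  0.62200262]), 'attitude': array([ 0.45557594, -0.11501324, -0.21713554,  0.85561362])}
side {'fx': 370.13811838107694, 'fy': 370.13811838107694, 'cx': 252.4521924352024, 'cy': 189.06783103587807, 'origin': array([0.39827746, 1.06920979, 0.46195041]), 'attitude': array([-0.05300227,  0.53201834,  0.84254728, -0.06527881])}
wrist {'fx': 277.96349458743646, 'fy': 277.96349458743646, 'cx': 258.4520509483282, 'cy': 190.84415619109242, 'origin': array([0.62419425, 0.06459274, 0.38424324]), 'attitude': array([-1.20770366e-01,  5.76025673e-04, -3.50066041e-04,  9.92680243e-01])}
0.15 [6.24711816e-01 1.60039417e-05 2.21941101e-01] [ 7.07093438e-01  7.07119916e-01 -3.94997171e-04 -3.72526058e-04] 0.0872146544055268
```

View pics/w0b.png

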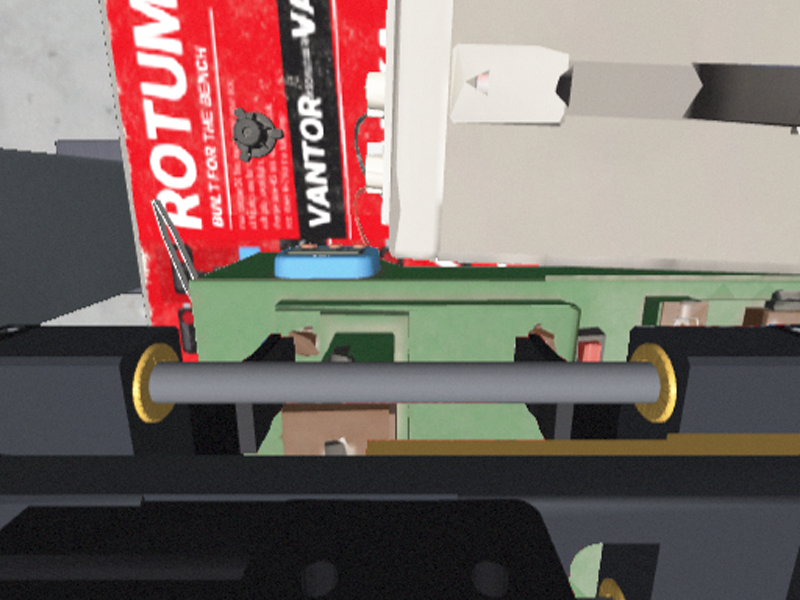

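View pics/s0b.png

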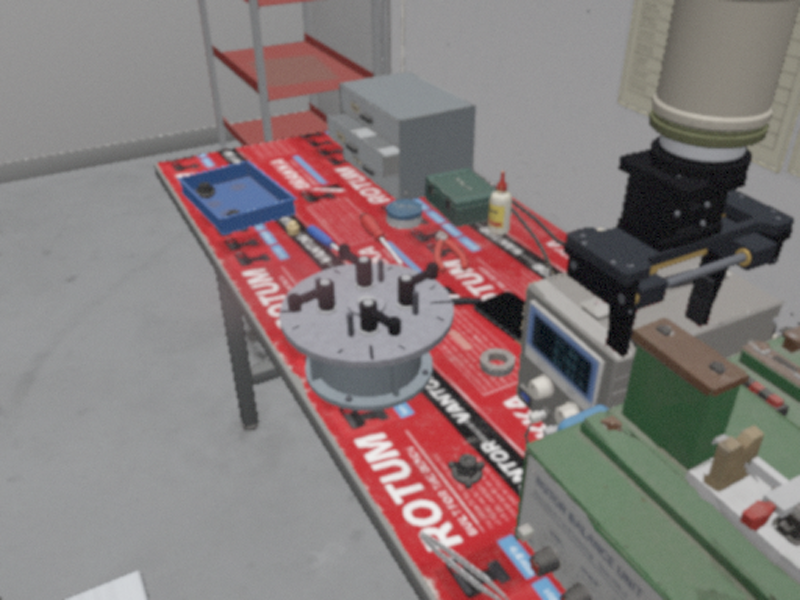

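The wrist view shows only instruments. In the scene view the pot is at about (367,315), four levers on it, with the ring at (497,360), the rotor at (466,468) and the motor probably near (500,300). I'll enlarge the scene and side crops.

```bash
cat >> h.py <<'E'
def ray(n,px,z,i=None):
    i=i or r.camera_info(n); u,v=px
    d=R.from_quat(i["attitude"]).apply([(u-i["cx"])/i["fx"],-(v-i["cy"])/i["fy"],-1])
    o=i["origin"]; return o+d*(z-o[2])/d[2]
def proj(n,p,i=None):
    i=i or r.camera_info(n); c=R.from_quat(i["attitude"]).inv().apply(np.asarray(p)-i["origin"])
    return np.array([i["cx"]-i["fx"]*c[...,0]/c[...,2],i["cy"]+i["fy"]*c[...,1]/c[...,2]]).T
E
python3 - <<'E'
from h import *
c=ray("scene",(367/1.5625,312/1.5625),.1); print(c)
q=proj("side",c); print(q)
s=cv2.imread("pics/scene0.png")[155:275,170:330]; cv2.imwrite("pics/sc.png",cv2.resize(s,(800,600),interpolation=cv2.INTER_CUBIC))
x,y=[int(t) for t in q]; x0,y0=max(x-80,0),max(y-60,0)
print(x0,y0)
s=cv2.imread("pics/side0.png")[y0:y0+120,x0:x0+160]; cv2.imwrite("pics/sd.png",cv2.resize(s,None,fx=5,fy=5,interpolation=cv2.INTER_CUBIC))
E
```

```text
[0.48146145 0.32012076 0.1       ]
[274.54913099 190.78827927]
194 130
```

View pics/sc.png

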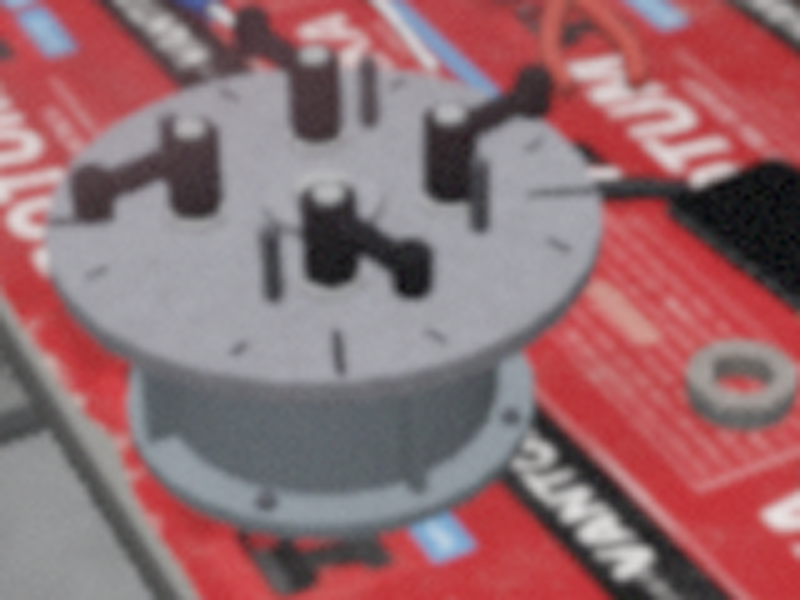

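View pics/sd.png

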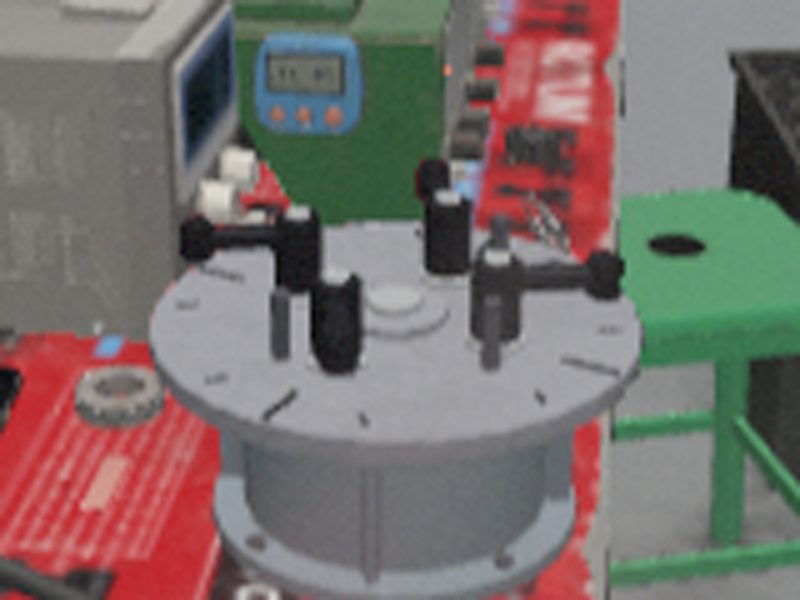

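Run:
```python
from h import *
from scipy.optimize import least_squares
f=lambda l,x,y:[((a+.5)/5-.5+x,(b+.5)/5-.5+y) for a,b in l]
A=f([(190,125),(315,52),(449,115),(327,190)],170,155)
K=f([(93,177),(252,18),(536,75),(412,248)],170,155)
B=f([(297,213),(447,197),(497,257),(336,276)],194,130)
KB=f([(197,228),(433,166),(605,262)],194,130)
h=np.array([ray("scene",p,.139) for p in A]); k=np.array([ray("scene",p,.139) for p in K])
g=np.array([ray("side",p,.139) for p in B]); kg=np.array([ray("side",p,.139) for p in KB])
print(h,k,g,kg,sep="\n")
def fit(P,w=.05):
    c=P.mean(0)
    return c
for P in (h,g):
    c=P[:,:2].mean(0); d=P[:,:2]-c; print(c,np.linalg.norm(d,axis=1),np.degrees(np.arctan2(d[:,1],d[:,0])))
d=k-h; print(np.linalg.norm(d,axis=1),np.degrees(np.arctan2(d[:,1],d[:,0])))
s=r.read_state();print(s["joint_positions"])
```

```text
[[0.44143011 0.35514701 0.139     ]
 [0.50775518 0.38218921 0.139     ]
 [0.53259804 0.3138429  0.139     ]
 [0.46818037 0.28932133 0.139     ]]
[[0.39535046 0.33883977 0.139     ]
 [0.49681511 0.41978276 0.139     ]
 [0.5773333  0.32377086 0.139     ]
 [0.47858422 0.24135994 0.139     ]]
[[0.53154111 0.31077447 0.139     ]
 [0.46636447 0.28387755 0.139     ]
 [0.43911438 0.34820695 0.139     ]
 [0.50416344 0.37576254 0.139     ]]
[[0.57279744 0.33303402 0.139     ]
 [0.47658967 0.24587363 0.139     ]
 [0.39380895 0.34779762 0.139     ]]
[0.48749093 0.33512511] [0.05022425 0.05124129 0.04987569 0.04970799] [ 156.50619073   66.70487908  -25.25864248 -112.85994697]
[0.48529585 0.32965537] [0.04995111 0.04953793 0.04976836 0.04981823] [ -22.2090979  -112.46749529  158.1141659    67.74505169]
[0.04888006 0.03915303 0.04582365 0.04907684] [-160.51151375  106.22548179   12.51268403  -77.76094484]
[-0.02262291  0.33273781 -0.06469341  1.46072463  0.02158308  1.3499105
 -0.08849194]
```

```bash
cat >> h.py <<'E'
C=np.array([.4865,.332]); PH=-22.9
def u(d): return np.array([np.cos(np.radians(d)),np.sin(np.radians(d))])
def plan(C=C,PH=PH):
    for n,k,half1 in (("A",0,.0095),("C",2,.0095),("B",1,.015),("D",3,.015)):
        phi=PH+90*k; pv=C+.05*u(phi)
        for p,d,a0,a1 in ((1,[-90,0,90,180][k],phi+43,phi),(2,[-135,-45,45,135][k],phi,phi-43)):
            D=u(d); L=u(d+90); m=.0445
            st=lambda a,cl: pv+ D*(.046*u(a)@D-.008-half1-cl)+L*(.0445*u((a0+a1)/2)@L)
            s,e=st(a0,.008),st(a1,0)
            Rt=np.array([u(90),u(0)]) if p==1 else np.array([u(45),u(-45)])
            print(n,p,"start",s.round(4),"end",e.round(4),"tool dxy cm",(Rt@(e-s)*100).round(2))
E
python3 - <<'E'
from h import *
plan()
print("scope base", ray("side",(194+210/5,130+330/5),0), [ray("scene",(338,186),z) for z in (.1,.15,.2)], ray("scene",(527/1.5625,430/1.5625),0))
E
```

```text
A 1 start [0.577  0.3539] end [0.577  0.3121] tool dxy cm [-4.17  0.  ]
A 2 start [0.5943 0.3113] end [0.5648 0.2819] tool dxy cm [-4.17 -0.  ]
C 1 start [0.396  0.3101] end [0.396  0.3519] tool dxy cm [4.17 0.  ]
C 2 start [0.3787 0.3527] end [0.4082 0.3821] tool dxy cm [4.17 0.  ]
B 1 start [0.4591 0.4225] end [0.5009 0.4225] tool dxy cm [0.   4.17]
B 2 start [0.5033 0.4437] end [0.5328 0.4142] tool dxy cm [0.   4.17]
D 1 start [0.5139 0.2415] end [0.4721 0.2415] tool dxy cm [-0.   -4.17]
D 2 start [0.4697 0.2203] end [0.4402 0.2498] tool dxy cm [-0.   -4.17]
scope base [0.60786005 0.1603271  0.        ] [array([0.68759293, 0.26386784, 0.1       ]), array([0.63771  , 0.2033301, 0.15     ]), array([0.58782707, 0.14279237, 0.2       ])] [0.60217221 0.13424398 0.        ]
```

>>> arm_command(
  moves=[2.4, -0.3, 0, 0, 3, -1, 0, 0, 3, -1, 0, 0, 3, -1, 0, 0, 3, -1, 0, 0, 3, -1, 0, 0, 3, -1, 0, 0, 3, -1, 0, 0, 2, 0, 0, 0],
  fingers=0,
)

```text
time: 0.9
ee_pos: [0.5496, 0.2578, 0.2226]
eef_rot: [0.706, 0.708, 0.0, -0.001]
ft_force: [-0.3, 1.0, -0.2]
width: 0.0347
grip_force: 0.0
```

Run:
```python
from h import *
i=r.camera_info("wrist"); im=r.camera("wrist")[:,:,::-1]; np.save("wi.npy",i,allow_pickle=True)
print(i["origin"],r.read_state()["ee_pos"])
cv2.imwrite("pics/w1.png",cv2.resize(im,(800,600),interpolation=cv2.INTER_CUBIC))
```

```text
[0.54883301 0.32221069 0.38510371] [0.54934165 0.26136877 0.22235016]
```

View pics/w1.png

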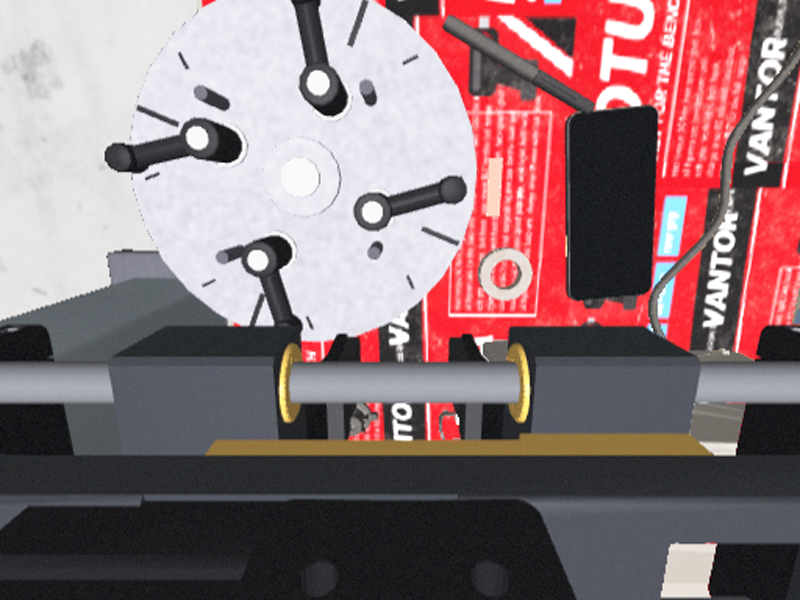

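The wrist view shows the hub tops at (200,138), (317,84), (372,211) and (259,260), and knob tops at (120,157) and (453,190). The ring is at (505,274). I'll refine the pot pose with these.

Run:
```python
from h import *
i=np.load("wi.npy",allow_pickle=True).item()
f=lambda a,b:((a+.5)/1.5625-.5,(b+.5)/1.5625-.5)
h=np.array([ray("wrist",f(*p),.139,i) for p in [(372,211),(317,84),(200,138),(259,260)]])[:,:2]
k=np.array([ray("wrist",f(*p),.14,i) for p in [(453,190),(120,157)]])[:,:2]
c=h.mean(0);d=h-c;print(c,np.linalg.norm(d,axis=1),np.degrees(np.arctan2(d[:,1],d[:,0]))-[0,90,180,-90])
print(ray("wrist",f(300,177),.11,i))
d=k-h[[0,2]];print(np.linalg.norm(d,axis=1),np.degrees(np.arctan2(d[:,1],d[:,0])))
plan(np.round((c+C)/2,4))
print(r.read_state()["ee_pos"])
```

```text
[0.48481342 0.33056763] [0.04971408 0.04950471 0.04936597 0.05015589] [-22.21323411 -21.76476818 -22.97078945 -22.17318815]
[0.48506613 0.33077916 0.11      ]
[0.04603542 0.04479279] [  14.40621857 -167.24206794]
A 1 start [0.5762 0.3532] end [0.5762 0.3114] tool dxy cm [-4.17  0.  ]
A 2 start [0.5935 0.3106] end [0.564  0.2812] tool dxy cm [-4.17 -0.  ]
C 1 start [0.3952 0.3094] end [0.3952 0.3512] tool dxy cm [4.17 0.  ]
C 2 start [0.3779 0.352 ] end [0.4074 0.3814] tool dxy cm [4.17 0.  ]
B 1 start [0.4583 0.4218] end [0.5001 0.4218] tool dxy cm [0.   4.17]
B 2 start [0.5025 0.443 ] end [0.532  0.4135] tool dxy cm [0.   4.17]
D 1 start [0.5131 0.2408] end [0.4713 0.2408] tool dxy cm [-0.   -4.17]
D 2 start [0.4689 0.2196] end [0.4394 0.2491] tool dxy cm [ 0.   -4.17]
[0.54934165 0.26136877 0.22235016]
```

>>> arm_command(
  moves=[3.2, 0.9, 0, 0, 3.2, 0.9, 0, 0, 3.2, 0.9, 0, 0, 0, 0, 2.5, 0, 0, 0, 2.5, 0, 0, 0, 0, 0, 0, 0, 0, 0],
)

```text
time: 1.53
ee_pos: [0.5785, 0.349, 0.1713]
eef_rot: [0.707, 0.707, -0.002, -0.0]
ft_force: [-0.2, 0.1, 0.5]
width: 0.0005
grip_force: 0.0
```

>>> arm_command(
  moves=[0.7, -0.2, 0, 0, 0, 0, 2.5, 0, 0, 0, 2.4, 0, 0, 0, 0, 0, 0, 0, 0, 0, 0, 0, 0, 0],
)

```text
time: 2.03
ee_pos: [0.5779, 0.3577, 0.1262]
eef_rot: [0.707, 0.707, 0.001, 0.0]
ft_force: [-0.3, 0.8, 0.9]
width: 0.0006
grip_force: 0.0
```

>>> arm_command(
  moves=[-1, 0, 0.3, 0, -1, 0, 0, 0, -1, 0, 0, 0, -1, 0, 0, 0, -0.6, 0, 0, 0, 0, 0, 0, 0, 0, 0, 0, 0],
)

```text
time: 2.62
ee_pos: [0.5771, 0.3098, 0.1206]
eef_rot: [0.708, 0.707, -0.0, 0.0]
ft_force: [-0.3, 0.8, 0.7]
width: 0.0007
grip_force: 0.0
```

>>> arm_command(
  moves=[0.6, 0, 0, 0, 0, 0, -2.5, 0, 0, 0, -2.5, 0, -0.3, -3, 0, 0, -0.3, -3, 0, 0, -0.3, -3, 0, 0, -0.3, -3, 0, 0, 0, -3, 0, 0, 0, -3.2, 0, 0, 0, 0, 0, 0, 0, 0, 0, 0],
)

```text
time: 3.53
ee_pos: [0.3936, 0.3058, 0.1709]
eef_rot: [0.706, 0.708, 0.0, 0.0]
ft_force: [1.1, -0.1, -0.2]
width: 0.0004
grip_force: 0.0
```

Run:
```python
from h import *
i=r.camera_info("wrist"); print(i["origin"],r.read_state()["ee_pos"])
a=r.camera("wrist")[:,:,::-1];b=r.camera("scene")[:,:,::-1][155:275,170:330]; b=cv2.resize(b,(400,300),interpolation=cv2.INTER_CUBIC);a=cv2.resize(a,(400,300))
cv2.imwrite("pics/c1.png",np.hstack([a,b]))
```

```text
[0.39267944 0.37042551 0.33325888] [0.39361543 0.30578553 0.17087793]
```

View pics/c1.png

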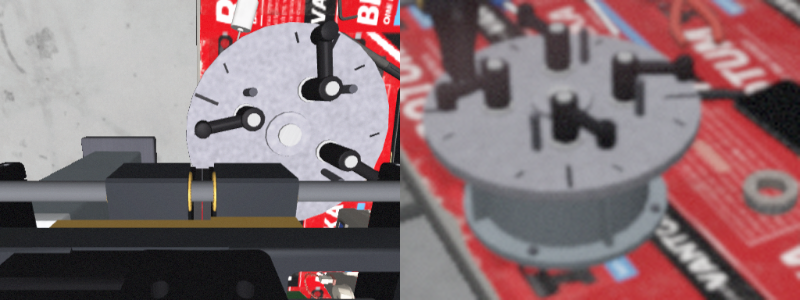

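Lever A now points straight out, with its hub at (627,65) and knob at (685,68) in the right half, in line with the long mark. Next is the opposite lever, C.

>>> arm_command(
  moves=[0, 0.1, 2.5, 0, 0, 0, 2.4, 0, 0, 0, 0, 0, 0.9, 0, 0, 0, 0.9, 0, 0, 0, 0.9, 0, 0, 0, 0.9, 0, 0, 0, 0.9, 0, 0, 0, 0, 0, 0, 0, 0, 0, 0, 0],
)

```text
time: 4.47
ee_pos: [0.3964, 0.3514, 0.1225]
eef_rot: [0.707, 0.707, 0.001, -0.0]
ft_force: [1.2, 0.2, -0.3]
width: 0.0005
grip_force: 0.0
```

>>> arm_command(
  moves=[-0.6, 0, 0, 0, 0, 0, -2.5, 0, 0, 0, -2.5, 0, 2.5, 2, 0, 0, 2.5, 2, 0, 0, 2.6, 1.9, 0, 0, 0, 0, 0, 0, 0, 0, 0, 0],
)

```text
time: 5.13
ee_pos: [0.4555, 0.4204, 0.1711]
eef_rot: [0.707, 0.707, -0.0, -0.0]
ft_force: [-0.4, -0.1, -0.0]
width: 0.0006
grip_force: 0.0
```

Run:
```python
from h import *
a=r.camera("side")[:,:,::-1][130:250,194:354];b=r.camera("scene")[:,:,::-1][155:275,170:330]
cv2.imwrite("pics/c2.png",cv2.resize(np.hstack([a,b]),(800,300),interpolation=cv2.INTER_CUBIC))
```

```text
(no output)
```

View pics/c2.png

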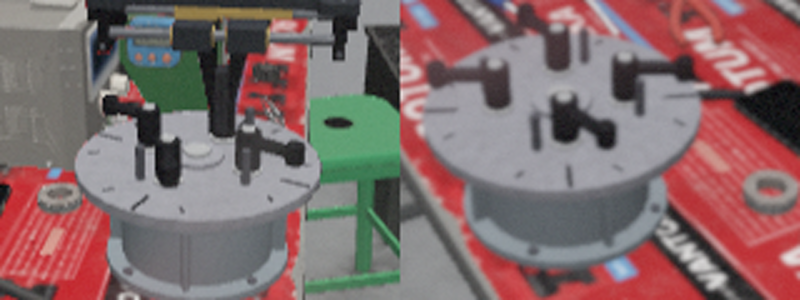

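Side view (left) and scene view (right): levers A and C both stand radial, over their long marks. B and D are still slack. Now B.

>>> arm_command(
  moves=[0.1, 0, 2.5, 0, 0, 0, 2.4, 0, 0, 0, 0, 0, 0, 0.9, 0, 0, 0, 0.9, 0, 0, 0, 0.9, 0, 0, 0, 0.9, 0, 0, 0, 0.9, 0, 0, 0, 0, 0, 0, 0, 0, 0, 0],
)

```text
time: 6.07
ee_pos: [0.5011, 0.4206, 0.1226]
eef_rot: [0.707, 0.707, 0.0, 0.0]
ft_force: [0.6, -0.2, -0.6]
width: 0.0005
grip_force: 0.0
```

>>> arm_command(
  moves=[0, -0.6, 0, 0, 0, 0, -2.5, 0, 0, 0, -2.5, 0, -3, 0.4, 0, 0, -3, 0.4, 0, 0, -3, 0.4, 0, 0, -3, 0.4, 0, 0, -3, 0.4, 0, 0, -3, 0.4, 0, 0, 0, 0, 0, 0, 0, 0, 0, 0],
)

```text
time: 6.98
ee_pos: [0.5182, 0.2389, 0.1727]
eef_rot: [0.708, 0.706, -0.0, 0.001]
ft_force: [0.3, 0.5, -0.6]
width: 0.0004
grip_force: 0.0
```

>>> arm_command(
  moves=[0.1, 0, 2.5, 0, 0, 0, 2.4, 0, 0, 0, 0, 0, 0, -0.9, 0, 0, 0, -0.9, 0, 0, 0, -0.9, 0, 0, 0, -0.9, 0, 0, 0, -1.0, 0, 0, 0, 0, 0, 0, 0, 0, 0, 0],
)

```text
time: 7.82
ee_pos: [0.4714, 0.2425, 0.1242]
eef_rot: [0.707, 0.707, 0.0, -0.0]
ft_force: [0.1, 0.3, -0.0]
width: 0.0005
grip_force: 0.0
```

>>> arm_command(
  moves=[0, 0.6, 0, 0, 0, 0, -2.5, 0, 0, 0, -2.5, 0, 1.8, 3, 0, 0, 1.8, 3, 0, 0, 1.8, 3, 0, 0, 1.7, 2.9, 0, 0, 0, 0, 0, 0],
)

```text
time: 8.48
ee_pos: [0.6002, 0.3151, 0.1704]
eef_rot: [0.707, 0.707, -0.001, -0.001]
ft_force: [-1.0, 0.6, -0.4]
width: 0.0003
grip_force: 0.0
```

>>> arm_command(
  moves=[0, 0, 0, 5.6, 0, 0, 0, 5.6, 0, 0, 0, 5.6, 0, 0, 0, 5.6, 0, 0, 0, 5.6, 0, 0, 0, 5.6, 0, 0, 0, 5.6, 0, 0, 0, 5.8, 0, 0, 0, 0, 0, 0, 0, 0],
)

```text
time: 9.32
ee_pos: [0.5971, 0.313, 0.1731]
eef_rot: [0.923, 0.384, -0.0, 0.0]
ft_force: [-0.2, -0.2, -0.3]
width: 0.0004
grip_force: 0.0
```

Run:
```python
from h import *
a=r.camera("side")[:,:,::-1][130:250,194:354];b=r.camera("scene")[:,:,::-1][155:275,170:330]
cv2.imwrite("pics/c3.png",cv2.resize(np.hstack([a,b]),(800,300),interpolation=cv2.INTER_CUBIC))
s=r.read_state();m=R.from_quat(s["eef_rot"]).as_matrix();print(s["ee_pos"],np.degrees(np.arctan2(m[1,0],m[0,0])),s["joint_positions"])
plan(np.array([.4857,.3313]),-22.6)
```

```text
[0.59705314 0.31304284 0.17333873] 45.184044711885775 [-0.47238522  0.46934518 -0.10956305  1.3767745   0.05126391  1.29853068
 -1.36617795]
A 1 start [0.5764 0.3536] end [0.5764 0.3119] tool dxy cm [-4.17  0.  ]
A 2 start [0.5937 0.311 ] end [0.5643 0.2816] tool dxy cm [-4.17 -0.  ]
C 1 start [0.395 0.309] end [0.395  0.3507] tool dxy cm [4.17 0.  ]
C 2 start [0.3777 0.3516] end [0.4071 0.381 ] tool dxy cm [4.17 0.  ]
B 1 start [0.4579 0.422 ] end [0.4996 0.422 ] tool dxy cm [0.   4.17]
B 2 start [0.5021 0.4432] end [0.5316 0.4137] tool dxy cm [0.   4.17]
D 1 start [0.5135 0.2406] end [0.4718 0.2406] tool dxy cm [-0.   -4.17]
D 2 start [0.4693 0.2194] end [0.4398 0.2489] tool dxy cm [-0.   -4.17]
```

View pics/c3.png

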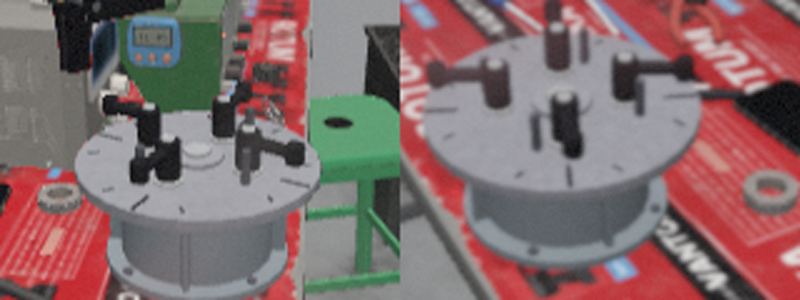

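All four levers stand radial on their long marks, so the first pass is done. Second pass: A home.

>>> arm_command(
  moves=[0, 0, 2.5, 0, 0, 0, 2.5, 0, 0, 0, 0, 0, -0.9, 0, 0, 0, -0.9, 0, 0, 0, -0.9, 0, 0, 0, -0.9, 0, 0, 0, -0.6, 0, 0, 0, -0.3, 0, 0, 0, 0, 0, 0, 0, 0, 0, 0, 0],
)

```text
time: 10.33
ee_pos: [0.5659, 0.2817, 0.1246]
eef_rot: [0.924, 0.383, 0.001, -0.0]
ft_force: [3.3, 0.6, 2.5]
width: 0.0005
grip_force: 1.8
```

>>> arm_command(
  moves=[-0.2, 0, 0, 0, -0.2, 0, 0, 0, 0, 0, 0, 0],
)

```text
time: 10.58
ee_pos: [0.565, 0.2811, 0.1251]
eef_rot: [0.924, 0.383, 0.004, -0.001]
ft_force: [13.7, 10.0, -3.3]
width: 0.0009
grip_force: 8.4
```

>>> arm_command(
  moves=[1, 0, 0, 0, 0, 0, -2.5, 0, 0, 0, -2.5, 0, -1.5, -3, 0, 0, -1.5, -3, 0, 0, -1.6, -3, 0, 0, -1.6, -3, 0, 0, -1.6, -3.1, 0, 0, -1.6, -3.1, 0, 0, 0, 0, 0, 0, 0, 0, 0, 0],
)

```text
time: 11.5
ee_pos: [0.3722, 0.3484, 0.1737]
eef_rot: [0.923, 0.385, -0.0, 0.0]
ft_force: [0.5, -0.6, 0.6]
width: 0.0007
grip_force: 0.0
```

>>> arm_command(
  moves=[0, 0.1, 2.5, 0, 0, 0, 2.5, 0, 0, 0, 0, 0, 0.9, 0, 0, 0, 0.9, 0, 0, 0, 0.9, 0, 0, 0, 0.9, 0, 0, 0, 0.9, 0, 0, 0, 0.4, 0, 0, 0, 0.2, 0, 0, 0, 0, 0, 0, 0],
)

```text
time: 12.42
ee_pos: [0.4071, 0.3806, 0.1237]
eef_rot: [0.924, 0.383, -0.006, 0.002]
ft_force: [-25.3, -18.7, 18.2]
width: 0.0003
grip_force: 15.4
```

>>> arm_command(
  moves=[-1, 0, 0, 0, 0, 0, -2.5, 0, 0, 0, -2.5, 0, 3, 0.5, 0, 0, 3, 0.5, 0, 0, 3, 0.5, 0, 0, 3, 0.5, 0, 0, 0, 0, 0, 0, 0, 0, 0, 0],
)

```text
time: 13.17
ee_pos: [0.5047, 0.4475, 0.1736]
eef_rot: [0.924, 0.382, 0.0, -0.0]
ft_force: [0.2, -0.5, 1.0]
width: 0.0001
grip_force: 0.0
```

Run:
```python
from h import *
a=r.camera("side")[:,:,::-1][130:250,194:354];b=r.camera("scene")[:,:,::-1][155:275,170:330]
cv2.imwrite("pics/c4.png",cv2.resize(np.hstack([a,b]),(800,300),interpolation=cv2.INTER_CUBIC))
```

```text
(no output)
```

View pics/c4.png

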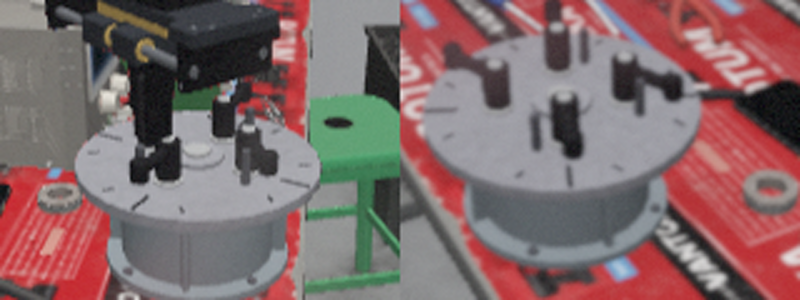

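A and C are turned to their stop pins and B and D are still at their middle marks. Now B home.

>>> arm_command(
  moves=[-0.5, 0, 2, 0, 0, 0, 3, 0, 0, 0, 0, 0, 0, 0.9, 0, 0, 0, 0.9, 0, 0, 0, 0.9, 0, 0, 0, 0.9, 0, 0, 0, 0.7, 0, 0, 0, 0.3, 0, 0, 0, 0.2, 0, 0, 0, 0, 0, 0],
)

```text
time: 14.18
ee_pos: [0.5339, 0.4099, 0.1249]
eef_rot: [0.924, 0.383, 0.001, -0.001]
ft_force: [-0.1, 3.7, 3.0]
width: 0.0002
grip_force: 1.7
```

>>> arm_command(
  moves=[0, 0.2, 0, 0, 0, 0.2, 0, 0, 0, 0.2, 0, 0, 0, 0, 0, 0],
)

```text
time: 14.52
ee_pos: [0.5346, 0.4092, 0.1247]
eef_rot: [0.923, 0.385, -0.0, -0.003]
ft_force: [-9.1, 10.7, 6.8]
width: 0.0002
grip_force: 6.9
```

>>> arm_command(
  moves=[0, -1, 0, 0, 0, 0, -2.5, 0, 0, 0, -2.5, 0, -3, 1.7, 0, 0, -3, 1.7, 0, 0, -3, 1.7, 0, 0, -3, 1.7, 0, 0, -3, 1.6, 0, 0, -3, 1.6, 0, 0, 0, 0, 0, 0, 0, 0, 0, 0],
)

```text
time: 15.43
ee_pos: [0.474, 0.2112, 0.1738]
eef_rot: [0.925, 0.381, -0.0, 0.001]
ft_force: [-0.4, 1.2, 0.3]
width: 0.0006
grip_force: 0.0
```

>>> arm_command(
  moves=[0.25, 0, 2, 0, 0, 0, 3, 0, 0, 0, 0, 0, 0, -1, 0, 0, 0, -1, 0, 0, 0, -1, 0, 0, 0, -1, 0, 0, 0, -1, 0, 0, 0, -0.5, 0, 0, 0, -0.4, 0, 0, 0, 0, 0, 0],
)

```text
time: 16.35
ee_pos: [0.4382, 0.2544, 0.1251]
eef_rot: [0.925, 0.381, 0.003, 0.003]
ft_force: [16.0, -14.4, -3.1]
width: 0.0006
grip_force: 10.1
```

D is against its stop at about 21 N. I'll back off, lift clear and check.

>>> arm_command(
  moves=[0, 1, 0, 0, 0, 0, -3, 0, 0, 0, -3, 0, 0, 0, -3, 0, -3, 1.5, -1, 0, -3, 1.5, 0, 0, -3, 0, 0, 0, 0, 0, 0, 0],
)

```text
time: 17.02
ee_pos: [0.3966, 0.163, 0.2248]
eef_rot: [0.924, 0.382, 0.001, 0.0]
ft_force: [0.2, 0.9, 0.1]
width: 0.0004
grip_force: 0.0
```

Run:
```python
from h import *
a=r.camera("side")[:,:,::-1][130:250,194:354];b=r.camera("scene")[:,:,::-1][155:275,170:330]
cv2.imwrite("pics/c5.png",cv2.resize(np.vstack([a,b]),(800,1200),interpolation=cv2.INTER_CUBIC)[::2,::2] if 0 else cv2.resize(np.hstack([a,b]),(800,300),interpolation=cv2.INTER_CUBIC))
```

```text
(no output)
```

View pics/c5.png

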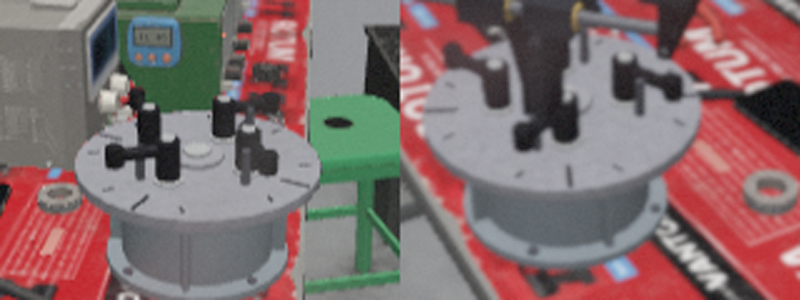

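All four arms are turned over to their stop pins (B's knob at (115,155), D's at (525,135)). The ring hasn't moved and the gripper is clear. Handing in.

```bash
python3 -c "
from bench import r
print(r.close_job())"
```

```text
the job is handed in; nothing more can be done
None
```

I tightened all four levers crosswise in two passes, first to the middle marks and then home against the stop pins. Each lever's stop was felt as a clear rise in push force. The job was handed in at about 17 s with the gripper clear of everything, but the hand-in call returned no verdict.

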